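# Hold the sample slide flush on the tilted stage

## Robot

A 6-joint arm with a two-finger parallel gripper is mounted at the origin on a cart in front of the work surface, level with it; the furniture and walls round the work are solid. World frame = base frame: x ahead of the robot, y to its left, z up, the work surface at z = 0. Lengths are in mm, angles in rad, forces in N, time in s.
With the tool pointing down it reaches from about 275 to 1000 mm from the base axis. Payload 8.4 kg.
Tool frame: the origin (TCP) lies midway between the tips of the shut fingers; the grasp point (between the pads) lies grip_depth behind it (grip_depth is the distance from the TCP to the grasp point, in mm); z points along the fingers, y is the line along which they close (so a half turn about z gives the same grasp; the last joint's range is limited). The gripper opens to 85 mm and grips with 20 to 120 N. Pads are 22 mm wide; open, the fingers measure 114 mm over their backs; the gripper's body (76 mm by 85 mm) begins 54 mm behind the grasp point. The pads swing forward as they close: fully open they stand 13 mm farther back than shut.
Start: joints at [-1.316, 0.353, 1.633, -0, 1.155, -0.002], TCP at [158.74, -604.508, 231.281] pointing down, gripper open.
Joint ranges: [-2.63, 2.63], [-0.92, 2.1], [0.06, 2.66], [-1.3, 4.44], [0, 2.69], [-3.02, 3.02]. Speed limits (rad/s): [2.22, 2.22, 2.79, 3.14, 3.14, 3.14].

## Interface

Orientations are given as [roll, pitch, yaw] about the fixed x, y, z axes, in that order (R = Rz(yaw) Ry(pitch) Rx(roll)).
In Python, from rig import * gives the robot as it stands.
- The arm moves only by the shell command python3 -m creep 'ROWS' [FORCE]. ROWS is JSON, a list of rows, each an object of numbers: "x", "y", "z": the shift along the tool's x, y, z in mm; "rx", "ry", "rz": the turn, a rotation vector about the tool's x, y, z in rad; "hand": the finger opening in mm, from 0 to 85.4. A call has 1 to 20 rows; each row shifts and turns the commanded pose from where the row before left it, along the tool's axes as they then stand; what a row does not reach is not made up. A row lasts 1/8 s, in which the tool goes at most 62.5 mm and 10.7 degrees, less where a joint would pass 70% of its speed; a pose out of reach is approached as far as the arm can. A call with a gripper value outside its range is refused whole. The fingers move at their own pace and stop on an object; FORCE is the grip in N (left out, the last holds). Time passes only in rows, so rows that do not move let the fingers close. It gives the time, the measured TCP pose, the force, the opening and the grip force at its end, in the units of the state.
- sense(): the state, without advancing time (a new reading comes with each control period).
- grab_frame(name): name is "scene" or "top"; returns the picture (420x560x3 uint8, red, green, blue); there is no depth.
- get_calibration(name): a dict with "K" (3x3 intrinsics, pixels), "R" (3x3) and "t" (3): a world point X has camera coordinates R X + t. Camera axes: x right, y down, z forward; pixel columns grow to the right and rows downward; lengths in mm; the calibration is good to about 2 mm. A picture is of the moment at which its call begins. get_calibration takes no time and is no camera call.
- sign_off(): hands the job in; it is judged then, once.
The state is a dict: "clock": time; "qpos": joint angles; "qvel": joint speeds; "joint_efforts": joint torques, N m; "eef_pos": TCP position; "tcp_rot": TCP orientation; "contact_force": force on the tool from outside, world axes, zero at the start; "wrist_torque": the same for the moment, N m; "opening": opening from 0.0 (shut) to 1.0 (fully open); "grasp_force": force on a finger pad.
Only numpy, scipy, OpenCV 4.12 (cv2) and the standard library are available. Lean on these libraries where they do the work, as an engineer would, in place of code of your own. Each camera call takes 0.05 s, during which the arm holds its last target. There are 200 camera calls.

## Task

Pull the drawer of the small grey cabinet right open by its handle, take out the sample slide by its upright rib, and lean it to the slope of the tilting stage so that its whole underside lies flush and centred on the stage's spring-mounted face, long sides running up the slope, pushed just hard enough that the face gives a few millimetres without bottoming out. Finish while you are still gripping the rib and holding the slide pressed there; do not let go or put it down. Do not shift the angle of the stage, and leave the spool, the capacitor and the roll of tape where they are.

Things in the scene. Friction and masses are not known exactly. Their poses are not given: they have to be found in the camera images.
- cabinet: Grey desktop cabinet with one drawer, fixed to the desk, 160 (x) x 150 (y) x 85 (z) mm. Origin: centre of its underside; its front faces its own -x, z is up.
- cabinet_drawer0 (a joint): How far the drawer is pulled out along the cabinet's own -x, m: 0 shut, stop at about 0.10; it starts shut or up to 12 mm ajar. It slides freely with about 1 N of friction and stays where it is left.
- cabinet_drawer0_handle (a point): Middle of the drawer's level steel bar handle (bar 11 mm thick, 75 mm long along the cabinet's y; its middle 35 mm in front of the drawer's front, and about 38 mm below the cabinet's top, held by a stem near each end). Moves with the drawer; axes as the cabinet's.
- slide: Sample slide, loose, 0.12 kg or so: a flat steel plate 76 (x) x 44 (y) x 5 (z) mm with an upright black grip rib on its middle, 36 mm long (along x), 14 mm thick (y), reaching 35 mm above the underside. Origin: centre of its underside; z points out of the rib side. It lies rib up on the drawer's floor, which is 22 mm above the desk; the drawer's inside is 115 (x) x 108 (y) mm and 41 mm deep.
- stage_face (a point): Centre of the sloped face of the stage: an aluminium plate 104 (x) x 70 (y) x 8 mm, about 95 mm above the desk. x points straight up the slope (away from the robot), y is level, z points out of the face. The slope differs each time, about 10 to 25 degrees. The plate rides on springs and gives straight along -z only, up to 8 mm: it begins to give at about 2 to 3 N and then takes about 1.2 N more per mm. The point moves with the plate.
- stage_top_edge (a point): Middle of the upper edge of the tilting frame below the face (92 x 76 mm), 46 mm up the slope from the face's centre and 17 mm below the face; same axes as stage_face; it does not move with the springs. The frame's level hinge, clamped stiff (slips only above about 5 N m), is 35 mm below the face's centre.
- stage: Foot of the stage with its two cheeks and clamp knob, fixed to the desk, 100 (x) x 90 (y) mm. Origin: centre of its underside, 62 mm below the hinge; z up, x toward the high side of the slope.
- spool: Bystander: green spool of solder standing by the stage's left side, 46 mm high, flange 64 mm wide, origin on its underside about 20 mm from its middle. Leave it alone.
- capacitor: Bystander: blue capacitor can standing at the front left of the stage, 25 mm wide, 58 mm high with its leads. Origin: centre of its underside. Leave it alone.
- tape: Bystander: small roll of black tape lying on the cabinet's top, 52 mm across, 19 mm high. Origin: centre of its underside. Leave it alone.
- stage_pad (a joint): How far the sprung face is pushed in along its normal, m: 0 untouched, 0.008 bottomed out.

How it is judged:
By the outcome, as a careful person would: the job done as asked, in the order asked, and still so for the second after the job is handed in, while the arm keeps its last pose, push and grip.
It also fails if it takes over 51 s, if anything falls off the work surface, if the arm or the gripper's body presses on something with over 40 N, if the wrist force passes 120 N, or if a joint passes its speed limit or range.

## Working session

There is one attempt and no reset: what is moved stays moved. The work goes in short steps, Python scripts to look and compute and a shell command to move; the robot and the scene stay as the last step left them, time stands still between calls to the robot, and variables do not carry over. Pictures are saved under pics/ and viewed, at most 10 in all, crops included, and the job is handed in when it is done.

```bash
mkdir -p pics
cat > h.py <<'E'
from rig import *
import numpy as np, cv2
from scipy.spatial.transform import Rotation as Ro
def ray(c,u,v):
    k=get_calibration(c);R=np.array(k["R"]);t=np.array(k["t"]);d=R.T@np.linalg.solve(np.array(k["K"]),[u,v,1.]);return -R.T@t,d
def onz(c,u,v,z):
    o,d=ray(c,u,v);return o+d*(z-o[2])/d[2]
def proj(c,X):
    k=get_calibration(c);p=np.array(k["K"])@(np.array(k["R"])@np.array(X,float)+np.array(k["t"]));return p[:2]/p[2]
def tri(u1,u2):
    o1,d1=ray("scene",*u1);o2,d2=ray("top",*u2);s=np.linalg.lstsq(np.c_[d1,-d2],o2-o1,rcond=None)[0]
    a,b=o1+d1*s[0],o2+d2*s[1];return (a+b)/2,np.linalg.norm(a-b)
E
python3 - <<'E'
from h import *
for c in("scene","top"):
    im=grab_frame(c);cv2.imwrite(f"pics/{c}0.png",im[:,:,::-1]);print(c,ray(c,280,210),get_calibration(c)["K"][0][0])
print(sense())
E
```

```text
scene (array([  70.88417894, -534.49563241,  438.47239802]), array([ 0.59735042,  0.68200245, -0.42262736])) 440.2117622831125
top (array([408.25197651,  23.30201852, 946.52016355]), array([ 0.16591136, -0.00556798, -0.98626825])) 450.32866644205694
{'clock': 0.1, 'qpos': array([-1.31639369e+00,  3.53569106e-01,  1.63404926e+00,  2.49984337e-05,
        1.15522086e+00, -2.37352142e-03]), 'qvel': array([-2.67976633e-04,  5.85403331e-04, -2.70673339e-03,  2.96173151e-06,
        2.75315814e-04,  1.00857854e-03]), 'joint_efforts': array([ 7.95432925e-05, -6.06357765e+01, -3.42819142e+01,  6.98968051e-05,
        4.01785699e-03,  1.57861564e-05]), 'eef_pos': array([ 158.64328728, -604.08846701,  230.64736978]), 'tcp_rot': array([-3.14034614e+00, -2.58167673e-05,  2.56766039e-01]), 'contact_force': array([0.87867785, 0.27563429, 0.42693268]), 'wrist_torque': array([0.02543395, 0.05116587, 0.01533297]), 'grasp_force': 0.0, 'opening': 1.0039890355982026}
```

View pics/scene0.png

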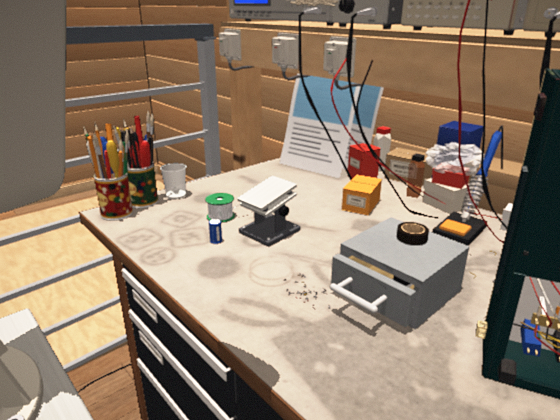

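View pics/top0.png

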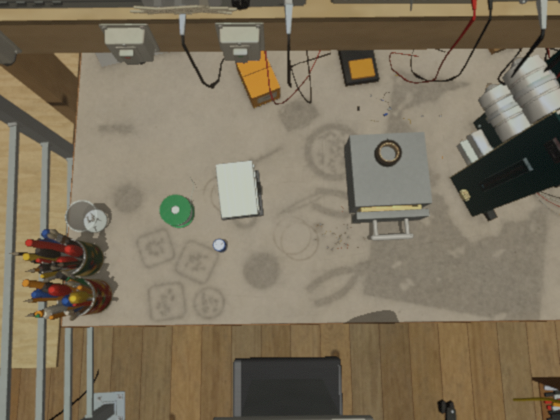

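The scene view shows the stage (about 270,205), the spool (220,207), the capacitor (215,232), and the cabinet with its handle from (338,287) to (380,304). In the top view the face is near (238,190), the handle runs from (372,236) to (410,237), and the drawer is slightly ajar. I'll zoom in for the corners.

Run:
```python
import cv2,numpy as np
s=cv2.imread("pics/scene0.png");t=cv2.imread("pics/top0.png")
def c(im,x,y,w,h):return cv2.resize(im[y:y+h,x:x+w],(400,300),interpolation=cv2.INTER_CUBIC)
# 4x stage crops 100x75 ; cabinet 160x120 at 2.5x
cv2.imwrite("pics/crops0.png",np.vstack([np.hstack([c(s,220,170,100,75),c(t,190,153,100,75)]),np.hstack([c(s,320,210,160,120),c(t,320,125,160,120)])]))
```

```text
(no output)
```

View pics/crops0.png

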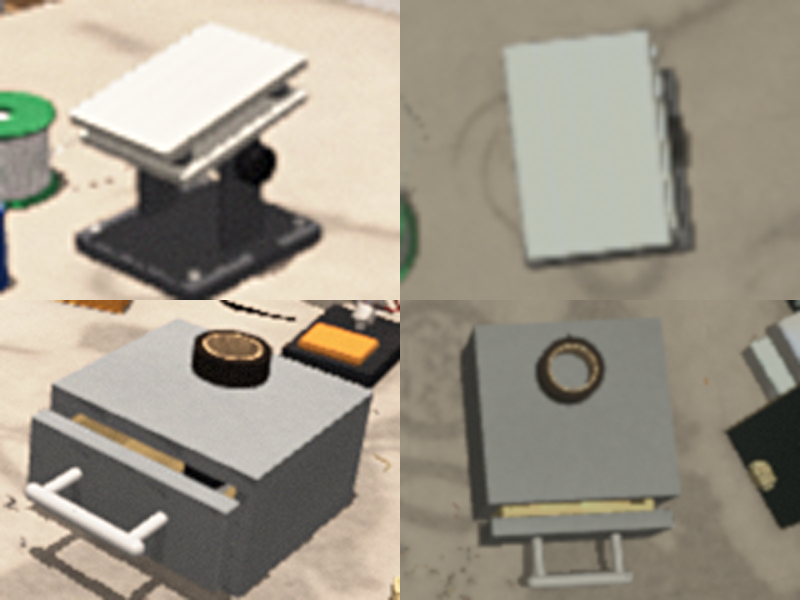

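Run:
```python
from h import *
S=lambda x,y:(220+(x+.5)/4-.5,170+(y+.5)/4-.5); T=lambda x,y:(190+(x+.5)/4-.5,153+(y+.5)/4-.5)
S2=lambda x,y:(320+x/2.5-.3,210+y/2.5-.3); T2=lambda x,y:(320+x/2.5-.3,125+y/2.5-.3)
F=[]
for n,a,b in[("HL",(207,24),(103,45)),("HR",(306,62),(247,31)),("LR",(180,158),(270,244)),("LL",(73,120),(127,260))]:
    p,e=tri(S(*a),T(*b));F.append(p);print(n,p.round(1),e.round(1))
F=np.array(F);c=F.mean(0);x=(F[0]+F[1]-F[2]-F[3])/2;y=(F[0]+F[3]-F[1]-F[2])/2
print("face",c,"x",x,np.linalg.norm(x),"y",y,np.linalg.norm(y),"yaw",np.degrees([np.arctan2(x[1],x[0]),np.arctan2(-y[0],y[1])]),"slope",np.degrees(np.arctan2(x[2],np.hypot(*x[:2]))))
C=[onz("top",*T2(*p),85) for p in[(74,24),(261,19),(278,195),(87,204)]];C=np.array(C);print("cab top",C.round(1),C.mean(0))
C=np.array([onz("scene",*S2(*p),85) for p in[(180,20),(371,90),(259,178),(52,85)]]);print("cab scene",C.round(1),C.mean(0))
for a,b in[((33,190),(132,281)),((138,246),(229,277))]:
    p,e=tri(S2(*a),T2(*b));print("h",p.round(1),e.round(1), onz("top",*T2(*b),47).round(1))
```

```text
HL [640.1 142.4 107.5] 1.9
HR [647.4  73.  104.8] 1.2
LR [549.3  61.   84. ] 6.3
LL [540.7 131.7  83.1] 1.8
face [594.37083613 102.0312993   94.84389172] x [98.74644107 11.33196747 22.58869465] 101.92900586177588 y [-7.96175175 69.98598022  0.96062617] 70.44394737104142 yaw [6.54652482 6.49018564] slope 12.803733358154988
cab top [[ 705.2 -122.3   85. ]
 [ 707.6 -272.5   85. ]
 [ 564.  -275.5   85. ]
 [ 558.7 -126.4   85. ]] [ 633.87481795 -199.1937777    85.        ]
cab scene [[ 704.2 -123.6   85. ]
 [ 712.2 -268.    85. ]
 [ 567.9 -275.7   85. ]
 [ 559.7 -126.8   85. ]] [ 636.00470427 -198.52939962   85.        ]
h [ 501.9 -165.8   49.6] 0.2 [ 502.3 -166.4   47. ]
h [ 504.2 -243.3   51.2] 0.3 [ 504.5 -244.4   47. ]
```

```bash
cat >> h.py <<'E'
def go(p,rpy):
    "remaining shift (tool axes now) and the turn"
    s=sense();R=Ro.from_euler("xyz",s["tcp_rot"]);G=Ro.from_euler("xyz",rpy)
    print("shift",R.inv().apply(np.array(p)-s["eef_pos"]).round(1),"turn",(R.inv()*G).as_rotvec().round(3),"shift if turned first",G.inv().apply(np.array(p)-s["eef_pos"]).round(1))
E
python3 - <<'E'
from h import *
import rig
print([n for n in dir(rig) if n[0]!='_'],getattr(rig,"grip_depth",None))
go([503,-205,150],[np.pi,0,1.60])
E
```

```text
['MotionError', 'get_calibration', 'grab_frame', 'grip_depth', 'sense', 'sign_off'] 18.700000000000003
shift [ 434.4 -298.5   81. ] turn [-1.000e-03 -1.000e-03 -1.343e+00] shift if turned first [388.9 355.9  80.6]
```

```bash
python3 -m creep '[{"x":43.4,"y":-29.9,"z":8,"hand":24},{"x":43.4,"y":-29.9,"z":8},{"x":43.4,"y":-29.9,"z":8},{"x":43.4,"y":-29.9,"z":8},{"x":43.4,"y":-29.9,"z":8},{"x":43.4,"y":-29.9,"z":8},{"x":43.4,"y":-29.9,"z":8},{"x":43.4,"y":-29.9,"z":8},{"x":43.4,"y":-29.9,"z":8},{"x":43.4,"y":-29.9,"z":8},{"rz":-0.168},{"rz":-0.168},{"rz":-0.168},{"rz":-0.168},{"rz":-0.168},{"rz":-0.168},{"rz":-0.168},{"rz":-0.168},{}]' 40
python3 - <<'E'
from h import *
go([503,-205,30],[np.pi,0,1.60])
im=grab_frame("scene");t=grab_frame("top")
cv2.imwrite("pics/a1.png",np.hstack([cv2.resize(im[180:330,280:480],(400,300)),cv2.resize(t[120:270,300:500],(400,300))])[:,:,::-1])
E
```

```text
shift [ 434.4 -298.3  201. ] turn [-1.000e-03 -1.000e-03 -1.343e+00] shift if turned first [388.9 355.9 200.6]schema error: expected keys x, y, z, rx, ry, rz, hand
```

View pics/a1.png

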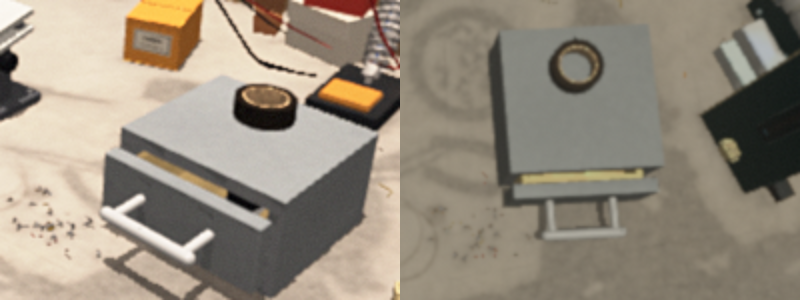

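The arm has not moved, because the rows were refused: every key seems to be required. I'll resend with full rows.

```bash
python3 -m creep '[{"x":43.4,"y":-29.9,"z":8,"rx":0,"ry":0,"rz":0,"hand":24},{"x":43.4,"y":-29.9,"z":8,"rx":0,"ry":0,"rz":0,"hand":24},{"x":43.4,"y":-29.9,"z":8,"rx":0,"ry":0,"rz":0,"hand":24},{"x":43.4,"y":-29.9,"z":8,"rx":0,"ry":0,"rz":0,"hand":24},{"x":43.4,"y":-29.9,"z":8,"rx":0,"ry":0,"rz":0,"hand":24},{"x":43.4,"y":-29.9,"z":8,"rx":0,"ry":0,"rz":0,"hand":24},{"x":43.4,"y":-29.9,"z":8,"rx":0,"ry":0,"rz":0,"hand":24},{"x":43.4,"y":-29.9,"z":8,"rx":0,"ry":0,"rz":0,"hand":24},{"x":43.4,"y":-29.9,"z":8,"rx":0,"ry":0,"rz":0,"hand":24},{"x":43.4,"y":-29.9,"z":8,"rx":0,"ry":0,"rz":0,"hand":24},{"x":0,"y":0,"z":0,"rx":0,"ry":0,"rz":-0.168,"hand":24},{"x":0,"y":0,"z":0,"rx":0,"ry":0,"rz":-0.168,"hand":24},{"x":0,"y":0,"z":0,"rx":0,"ry":0,"rz":-0.168,"hand":24},{"x":0,"y":0,"z":0,"rx":0,"ry":0,"rz":-0.168,"hand":24},{"x":0,"y":0,"z":0,"rx":0,"ry":0,"rz":-0.168,"hand":24},{"x":0,"y":0,"z":0,"rx":0,"ry":0,"rz":-0.168,"hand":24},{"x":0,"y":0,"z":0,"rx":0,"ry":0,"rz":-0.168,"hand":24},{"x":0,"y":0,"z":0,"rx":0,"ry":0,"rz":-0.168,"hand":24}]' 40
python3 - <<'E'
from h import *
go([503,-205,30],[np.pi,0,1.60])
E
```

```text
clock: 2.45
eef_pos: [502.5, -205.1, 151.2]
tcp_rot: [-3.141, -0.0, 1.606]
contact_force: [-0.6, 0.3, 0.1]
opening: 0.286
grasp_force: 0.0
shift [  0.    0.6 121.2] turn [-0.    -0.     0.006] shift if turned first [  0.    0.5 121.2]
```

```bash
python3 -m creep '[{"x":0,"y":0.5,"z":40,"rx":0,"ry":0,"rz":0,"hand":24},{"x":0,"y":0,"z":40,"rx":0,"ry":0,"rz":0,"hand":24},{"x":0,"y":0,"z":20,"rx":0,"ry":0,"rz":0,"hand":24},{"x":0,"y":0,"z":12,"rx":0,"ry":0,"rz":0,"hand":24},{"x":0,"y":0,"z":9,"rx":0,"ry":0,"rz":0,"hand":24},{"x":0,"y":0,"z":0,"rx":0,"ry":0,"rz":0,"hand":5},{"x":0,"y":0,"z":0,"rx":0,"ry":0,"rz":0,"hand":5},{"x":0,"y":0,"z":0,"rx":0,"ry":0,"rz":0,"hand":5},{"x":0,"y":0,"z":0,"rx":0,"ry":0,"rz":0,"hand":5}]' 40
```

```text
clock: 3.58
eef_pos: [503.1, -205.2, 30.3]
tcp_rot: [3.141, 0.0, 1.601]
contact_force: [0.5, -1.9, -6.4]
opening: 0.112
grasp_force: 38.9
```

```bash
python3 -m creep '[{"x":0,"y":-6,"z":0,"rx":0,"ry":0,"rz":0,"hand":5},{"x":0,"y":-12,"z":0,"rx":0,"ry":0,"rz":0,"hand":5},{"x":0,"y":-12,"z":0,"rx":0,"ry":0,"rz":0,"hand":5},{"x":0,"y":-12,"z":0,"rx":0,"ry":0,"rz":0,"hand":5},{"x":0,"y":-12,"z":0,"rx":0,"ry":0,"rz":0,"hand":5},{"x":0,"y":-12,"z":0,"rx":0,"ry":0,"rz":0,"hand":5},{"x":0,"y":-10,"z":0,"rx":0,"ry":0,"rz":0,"hand":5},{"x":0,"y":-6,"z":0,"rx":0,"ry":0,"rz":0,"hand":5},{"x":0,"y":-3,"z":0,"rx":0,"ry":0,"rz":0,"hand":5},{"x":0,"y":0,"z":0,"rx":0,"ry":0,"rz":0,"hand":5}]'
```

```text
clock: 4.82
eef_pos: [417.0, -208.2, 30.4]
tcp_rot: [-3.141, 0.001, 1.601]
contact_force: [-0.6, -7.9, -10.7]
opening: 0.113
grasp_force: 39.1
```

```bash
python3 -m creep '[{"x":0,"y":-3,"z":0,"rx":0,"ry":0,"rz":0,"hand":5},{"x":0,"y":0,"z":0,"rx":0,"ry":0,"rz":0,"hand":5}]'
```

```text
clock: 5.08
eef_pos: [414.2, -208.3, 30.4]
tcp_rot: [-3.142, 0.001, 1.601]
contact_force: [-1.2, -8.8, -10.3]
opening: 0.113
grasp_force: 39.2
```

```bash
python3 -m creep '[{"x":-0.7,"y":-2,"z":0,"rx":0,"ry":0,"rz":0,"hand":5},{"x":0,"y":-2,"z":0,"rx":0,"ry":0,"rz":0,"hand":5},{"x":0,"y":0,"z":0,"rx":0,"ry":0,"rz":0,"hand":5}]'
```

```text
clock: 5.45
eef_pos: [410.5, -208.5, 30.3]
tcp_rot: [-3.141, -0.0, 1.601]
contact_force: [-0.9, -3.6, -7.4]
opening: 0.108
grasp_force: 39.5
```

```bash
python3 -m creep '[{"x":0,"y":-1.5,"z":0,"rx":0,"ry":0,"rz":0,"hand":5},{"x":0,"y":-1,"z":0,"rx":0,"ry":0,"rz":0,"hand":5},{"x":0,"y":0,"z":0,"rx":0,"ry":0,"rz":0,"hand":5}]'
```

```text
clock: 5.82
eef_pos: [409.6, -208.6, 30.4]
tcp_rot: [3.14, 0.0, 1.6]
contact_force: [5.5, -0.1, -11.3]
opening: 0.109
grasp_force: 39.1
```

```bash
python3 -m creep '[{"x":0,"y":0.8,"z":0,"rx":0,"ry":0,"rz":0,"hand":28},{"x":0,"y":0,"z":0,"rx":0,"ry":0,"rz":0,"hand":28},{"x":0,"y":0,"z":0,"rx":0,"ry":0,"rz":0,"hand":28},{"x":0,"y":0,"z":-10,"rx":0,"ry":0,"rz":0,"hand":28},{"x":0,"y":0,"z":-40,"rx":0,"ry":0,"rz":0,"hand":28},{"x":0,"y":0,"z":-50,"rx":0,"ry":0,"rz":0,"hand":40},{"x":0,"y":0,"z":-40,"rx":0,"ry":0,"rz":0,"hand":40}]'
python3 - <<'E'
from h import *
im=grab_frame("scene");t=grab_frame("top")
cv2.imwrite("pics/a2s.png",im[:,:,::-1]);cv2.imwrite("pics/a2t.png",t[:,:,::-1])
cv2.imwrite("pics/a2.png",np.vstack([cv2.resize(im[180:330,280:480],(400,300)),cv2.resize(t[190:265,350:450],(400,300),interpolation=cv2.INTER_CUBIC)])[:,:,::-1])
E
```

```text
clock: 6.7
eef_pos: [409.6, -208.7, 172.8]
tcp_rot: [3.14, 0.001, 1.601]
contact_force: [0.8, -0.6, 1.0]
opening: 0.466
grasp_force: 0.0
```

View pics/a2.png

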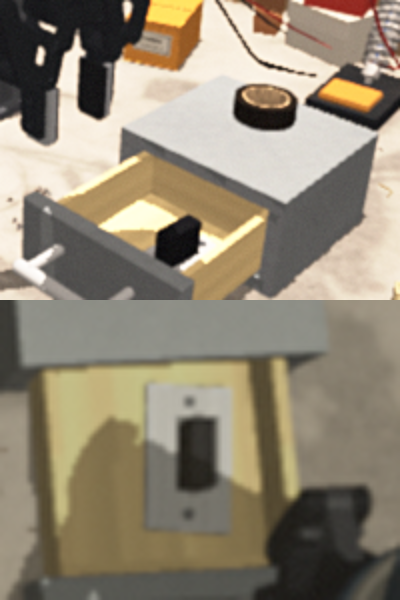

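The drawer is fully open and the slide lies rib up. In the lower crop its holes are at (190,102) and (188,214), and the plate corners at (147,83), (227,90), (227,234) and (147,228). The rib sits towards the right-hand wall, so I'll check the clearance.

Run:
```python
from h import *
T=lambda x,y:(350+(x+.5)/4-.5,190+(y+.5)/4-.5)
P=lambda a,z:onz("top",*T(*a),z)[:2]
for n,a,z in[("hole far",(190,102),27),("hole near",(188,214),27),("FL",(147,83),27),("FR",(227,90),27),("NR",(227,234),27),("NL",(147,228),27),("ribtop FL",(180,119),57),("ribtop FR",(217,117),57),("ribtop NR",(217,190),57),("wall top R inner",(269,160),63),("wall top R inner far",(266,60),63),("wall L inner",(52,160),63)]:print(n,P(a,z).round(1))
# rib mask in the top picture
t=cv2.imread("pics/a2t.png");m=(t[216:240,392:406].max(2)<75).astype(np.uint8)
c=max(cv2.findContours(m,0,1)[0],key=cv2.contourArea);r=cv2.minAreaRect(c);print(r,onz("top",r[0][0]+392,r[0][1]+216,57).round(1))
```

```text
hole far [ 549.2 -223.9]
hole near [ 491.4 -219.3]
FL [ 559.5 -202.2]
FR [ 555.3 -243.4]
NR [ 481.  -238.6]
NL [ 484.5 -198. ]
ribtop FL [ 536.1 -210.3]
ribtop FR [ 536.9 -228.8]
ribtop NR [ 500.4 -226.5]
wall top R inner [ 514.3 -251.4]
wall top R inner far [ 564.4 -253.4]
wall L inner [ 515.6 -144.3]
((6.5, 12.5), (17.0, 9.0), 90.0) [ 517.7 -216.9   57. ]
```

```bash
python3 -m creep '[{"x":0,"y":0,"z":0,"rx":0,"ry":0,"rz":0.168,"hand":21},{"x":0,"y":0,"z":0,"rx":0,"ry":0,"rz":0.168,"hand":21},{"x":0,"y":0,"z":0,"rx":0,"ry":0,"rz":0.168,"hand":21},{"x":0,"y":0,"z":0,"rx":0,"ry":0,"rz":0.168,"hand":21},{"x":0,"y":0,"z":0,"rx":0,"ry":0,"rz":0.168,"hand":21},{"x":0,"y":0,"z":0,"rx":0,"ry":0,"rz":0.168,"hand":21},{"x":0,"y":0,"z":0,"rx":0,"ry":0,"rz":0.168,"hand":21},{"x":0,"y":0,"z":0,"rx":0,"ry":0,"rz":0.168,"hand":21},{"x":0,"y":0,"z":0,"rx":0,"ry":0,"rz":0.168,"hand":21},{"x":0,"y":0,"z":0,"rx":0,"ry":0,"rz":0.168,"hand":21},{"x":37,"y":1.3,"z":0,"rx":0,"ry":0,"rz":0,"hand":21},{"x":37,"y":1.3,"z":15,"rx":0,"ry":0,"rz":0,"hand":21},{"x":37,"y":1.3,"z":30,"rx":0,"ry":0,"rz":0,"hand":21},{"x":0,"y":0,"z":0,"rx":0,"ry":0,"rz":0,"hand":21}]'
python3 - <<'E'
from h import *
go([520,-221,30.5],[np.pi,0,-0.075]);print(sense()["qpos"].round(2))
E
```

```text
clock: 8.55
eef_pos: [520.0, -220.7, 122.6]
tcp_rot: [-3.14, 0.003, -0.078]
contact_force: [-0.5, 1.1, -0.6]
opening: 0.246
grasp_force: 0.0
shift [ 0.3  0.4 92.1] turn [-0.001  0.003 -0.003] shift if turned first [-0.   0.3 92.1]
[-0.4   0.39  1.85  0.    0.9   1.25]
```

```bash
python3 -m creep '[{"x":0,"y":0,"z":30,"rx":0,"ry":0,"rz":0,"hand":21},{"x":0,"y":0,"z":25,"rx":0,"ry":0,"rz":0,"hand":21},{"x":0,"y":0,"z":6,"rx":0,"ry":0,"rz":0,"hand":21},{"x":0,"y":0,"z":6,"rx":0,"ry":0,"rz":0,"hand":21},{"x":0,"y":0,"z":5,"rx":0,"ry":0,"rz":0,"hand":21}]'
```

```text
clock: 9.18
eef_pos: [520.2, -221.5, 54.0]
tcp_rot: [3.141, -0.001, -0.079]
contact_force: [-0.4, 0.1, 0.7]
opening: 0.246
grasp_force: 0.0
```

```bash
python3 -m creep '[{"x":0,"y":0,"z":8,"rx":0,"ry":0,"rz":0,"hand":21},{"x":0,"y":0,"z":7,"rx":0,"ry":0,"rz":0,"hand":21},{"x":0,"y":0,"z":3,"rx":0,"ry":0,"rz":0,"hand":21},{"x":0,"y":0,"z":0,"rx":0,"ry":0,"rz":0,"hand":21}]'
```

```text
clock: 9.68
eef_pos: [519.6, -221.2, 35.0]
tcp_rot: [-3.141, 0.001, -0.079]
contact_force: [-0.5, 0.3, 0.4]
opening: 0.249
grasp_force: 0.0
```

```bash
python3 -m creep '[{"x":0,"y":0,"z":4,"rx":0,"ry":0,"rz":0,"hand":21},{"x":0,"y":0,"z":0,"rx":0,"ry":0,"rz":0,"hand":8},{"x":0,"y":0,"z":0,"rx":0,"ry":0,"rz":0,"hand":8},{"x":0,"y":0,"z":0,"rx":0,"ry":0,"rz":0,"hand":8},{"x":0,"y":0,"z":0,"rx":0,"ry":0,"rz":0,"hand":8}]' 70
```

```text
clock: 10.3
eef_pos: [519.7, -221.2, 31.2]
tcp_rot: [-3.142, 0.0, -0.079]
contact_force: [-0.3, 0.9, -1.1]
opening: 0.148
grasp_force: 68.2
```

```bash
python3 -m creep '[{"x":0,"y":0,"z":-10,"rx":0,"ry":0,"rz":0,"hand":8},{"x":0,"y":0,"z":-40,"rx":0,"ry":0,"rz":0,"hand":8},{"x":0,"y":0,"z":-60,"rx":0,"ry":0,"rz":0,"hand":8},{"x":0,"y":0,"z":-40,"rx":0,"ry":0,"rz":0,"hand":8},{"x":0,"y":0,"z":-20,"rx":0,"ry":0,"rz":0,"hand":8},{"x":0,"y":0,"z":0,"rx":0,"ry":0,"rz":0,"hand":8}]'
```

```text
clock: 11.05
eef_pos: [520.8, -221.7, 203.5]
tcp_rot: [3.14, -0.004, -0.079]
contact_force: [-0.3, -0.1, -1.4]
opening: 0.148
grasp_force: 68.3
```

Run:
```python
from h import *
def quad(f,x,y,w,h,init):
    g=cv2.cvtColor(cv2.imread(f),cv2.COLOR_BGR2GRAY)
    # subpixel edge lines: sample brightness gradient across each rough edge
    L=[];init=np.array(init,float);c=init.mean(0)
    for i in range(4):
        a,b=init[i],init[(i+1)%4];d=(b-a)/np.linalg.norm(b-a);n=np.array([-d[1],d[0]]);n*=np.sign(n@((a+b)/2-c))
        pts=[];o=np.arange(-3.5,3.51,.25)
        for s in np.linspace(.12,.88,24):
            q=a+s*(b-a);m=(q+o[:,None]*n).astype(np.float32)
            v=cv2.remap(g,m[None,:,0],m[None,:,1],cv2.INTER_LINEAR)[0].astype(float)
            dv=np.clip(-np.gradient(cv2.GaussianBlur(v[None],(5,1),0)[0]),0,None);k=dv.argmax();w=slice(max(k-3,0),k+4)
            pts.append(q+(dv[w]@o[w]/dv[w].sum())*n)
        vx,vy,x0,y0=cv2.fitLine(np.array(pts,np.float32),cv2.DIST_HUBER,0,.01,.01).ravel();L.append(np.cross([x0,y0,1],[x0+vx,y0+vy,1]))
    return [(lambda p:p[:2]/p[2])(np.cross(L[i-1],L[i])) for i in range(4)]
S=lambda x,y:(220+(x+.5)/4-.5,170+(y+.5)/4-.5); T=lambda x,y:(190+(x+.5)/4-.5,153+(y+.5)/4-.5)
a=quad("pics/scene0.png",0,0,0,0,[S(207,24),S(306,62),S(180,158),S(73,120)])
b=quad("pics/top0.png",0,0,0,0,[T(103,45),T(247,31),T(270,244),T(127,260)])
F=[]
for p,q in zip(a,b):
    P,e=tri(p,q);F.append(P);print(p.round(1),q.round(1),P.round(1),e.round(1))
F=np.array(F);c=F.mean(0);x=(F[0]+F[1]-F[2]-F[3])/2;y=(F[0]+F[3]-F[1]-F[2])/2
print("face",c.round(1),np.linalg.norm(x),np.linalg.norm(y),"yaw",np.arctan2(x[1],x[0]),np.arctan2(-y[0],y[1]),"slope",np.degrees(np.arctan2(x[2],np.hypot(*x[:2]))))
```

```text
[271.8 174.8] [215.4 164.2] [639.5 141.6 109.6] 0.4
[296.7 183.7] [253.5 160.1] [646.   69.1 109.6] 2.3
[261.1 208.1] [259.1 213.2] [545.6  59.7  88.5] 3.1
[235.8 197.9] [221.4 217.5] [538.6 132.2  87.4] 2.2
face [592.4 100.6  98.8] 103.4156033017221 72.81362952600303 yaw 0.09305805610088445 0.09253191950190921 slope 12.074777611809779
```

```bash
cat >> h.py <<'E'
def stage(gap,c=(593,101,96.5),yaw=.1,sl=12.5):
    s=np.radians(sl);n=Ro.from_euler("xyz",[0,-s,yaw]).apply([0,0,1]);go(np.array(c)+n*(9.2+gap),[np.pi,-s,yaw])
E
python3 -c "
from h import *
stage(35)"
```

```text
shift [  36.8 -325.8   63.6] turn [ 0.021  0.214 -0.178] shift if turned first [  78.5 -313.9   82.8]
```

```bash
python3 -m creep '[{"x":4.6,"y":-20.7,"z":0,"rx":0,"ry":0,"rz":0,"hand":8},{"x":4.6,"y":-40.7,"z":0,"rx":0,"ry":0,"rz":0,"hand":8},{"x":4.6,"y":-50.7,"z":4,"rx":0,"ry":0,"rz":0,"hand":8},{"x":4.6,"y":-50.7,"z":10,"rx":0,"ry":0,"rz":0,"hand":8},{"x":4.6,"y":-50.7,"z":10,"rx":0,"ry":0,"rz":0,"hand":8},{"x":4.6,"y":-50.7,"z":10,"rx":0,"ry":0,"rz":0,"hand":8},{"x":4.6,"y":-40.7,"z":14,"rx":0,"ry":0,"rz":0,"hand":8},{"x":4.6,"y":-20.7,"z":15,"rx":0,"ry":0,"rz":0,"hand":8},{"x":0,"y":0,"z":0,"rx":0.01,"ry":0.1,"rz":-0.09,"hand":8},{"x":0,"y":0,"z":0,"rx":0.01,"ry":0.114,"rz":-0.088,"hand":8},{"x":0,"y":0,"z":0,"rx":0,"ry":0,"rz":0,"hand":8},{"x":0,"y":0,"z":0,"rx":0,"ry":0,"rz":0,"hand":8}]'
python3 - <<'E'
from h import *
stage(10)
im=grab_frame("scene");t=grab_frame("top")
cv2.imwrite("pics/b1.png",np.hstack([cv2.resize(im[140:252,210:322],(400,400),interpolation=cv2.INTER_CUBIC),cv2.resize(t[140:240,190:290],(400,400),interpolation=cv2.INTER_CUBIC)])[:,:,::-1])
E
```

```text
clock: 12.55
eef_pos: [582.5, 100.4, 138.2]
tcp_rot: [-3.14, -0.213, 0.097]
contact_force: [0.4, 0.0, -2.3]
opening: 0.15
grasp_force: 68.6
shift [ 1.3  0.4 23.8] turn [-0.001  0.005 -0.003] shift if turned first [ 1.2  0.4 23.8]
```

View pics/b1.png

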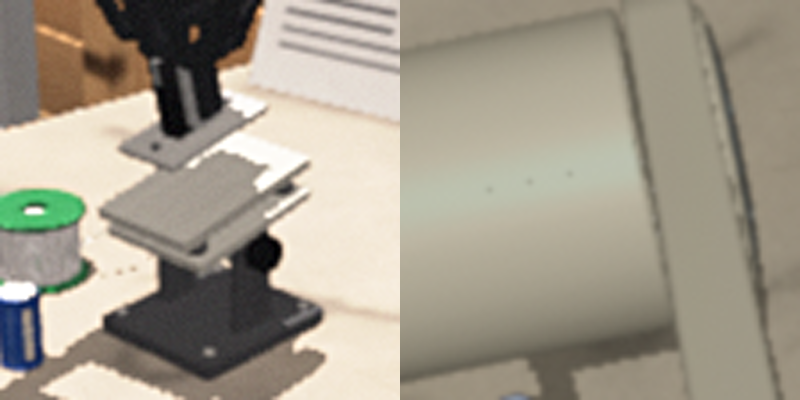

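The slide is gripped firmly and parallel above the face in the scene crop, where its low-left corner is at (120,147) and the face's low-left is at (102,212). The arm hides the top view. I'll lower to a light touch and measure the slide against the face in its own plane.

```bash
python3 -m creep '[{"x":1.2,"y":0.4,"z":12,"rx":0,"ry":0,"rz":0,"hand":8},{"x":0,"y":0,"z":12,"rx":0,"ry":0,"rz":0,"hand":8},{"x":0,"y":0,"z":5,"rx":0,"ry":0,"rz":0,"hand":8},{"x":0,"y":0,"z":0,"rx":0,"ry":0,"rz":0,"hand":8}]'
python3 -c "
from h import *
print(sense()['wrist_torque']);stage(0)"
```

```text
clock: 13.15
eef_pos: [589.2, 100.7, 109.3]
tcp_rot: [-3.14, -0.213, 0.099]
contact_force: [0.8, 0.7, -2.1]
opening: 0.151
grasp_force: 68.6
[-0.02557691  0.13606816  0.02830428]
shift [0.9 0.1 4.1] turn [-0.001  0.005 -0.001] shift if turned first [0.9 0.1 4.1]
```

```bash
python3 -m creep '[{"x":0,"y":0,"z":1,"rx":0,"ry":0,"rz":0,"hand":8},{"x":0,"y":0,"z":1,"rx":0,"ry":0,"rz":0,"hand":8},{"x":0,"y":0,"z":0,"rx":0,"ry":0,"rz":0,"hand":8}]'
python3 -c "
from h import *
print(sense()['wrist_torque'])"
```

```text
clock: 13.52
eef_pos: [590.1, 100.8, 108.4]
tcp_rot: [-3.14, -0.215, 0.099]
contact_force: [0.4, -0.4, -1.7]
opening: 0.151
grasp_force: 68.6
[-0.0076592   0.16374021 -0.04758015]
```

```bash
python3 -m creep '[{"x":0,"y":0,"z":1,"rx":0,"ry":0,"rz":0,"hand":8},{"x":0,"y":0,"z":0.5,"rx":0,"ry":0,"rz":0,"hand":8},{"x":0,"y":0,"z":0,"rx":0,"ry":0,"rz":0,"hand":8}]'
python3 -c "
from h import *
print(sense()['wrist_torque']);stage(0)"
```

```text
clock: 13.9
eef_pos: [590.3, 100.9, 106.7]
tcp_rot: [-3.14, -0.215, 0.099]
contact_force: [0.4, 0.3, -1.5]
opening: 0.149
grasp_force: 68.6
[ 0.00060461  0.15280461 -0.04563351]
shift [0.5 0.2 1.4] turn [-0.001  0.004 -0.001] shift if turned first [0.5 0.2 1.4]
```

```bash
python3 -m creep '[{"x":0,"y":0,"z":1,"rx":0,"ry":0,"rz":0,"hand":8},{"x":0,"y":0,"z":0,"rx":0,"ry":0,"rz":0,"hand":8}]'
python3 -c "
from h import *
print(sense()['wrist_torque']);stage(0)"
```

```text
clock: 14.15
eef_pos: [590.5, 100.9, 105.7]
tcp_rot: [-3.14, -0.215, 0.099]
contact_force: [0.1, -0.4, -1.5]
opening: 0.149
grasp_force: 68.6
[ 0.0187473   0.13937656 -0.00475426]
shift [0.4 0.1 0.3] turn [-0.001  0.004 -0.001] shift if turned first [0.4 0.1 0.3]
```

```bash
python3 -m creep '[{"x":0,"y":0,"z":1,"rx":0,"ry":0,"rz":0,"hand":8},{"x":0,"y":0,"z":0,"rx":0,"ry":0,"rz":0,"hand":8}]'
python3 -c "
from h import *
print(sense()['wrist_torque'])"
```

```text
clock: 14.4
eef_pos: [590.8, 100.9, 104.9]
tcp_rot: [-3.14, -0.215, 0.099]
contact_force: [-1.0, -0.8, 0.6]
opening: 0.152
grasp_force: 68.9
[-0.11220491  0.36755129 -0.0512787 ]
```

```bash
python3 -m creep '[{"x":0,"y":0,"z":0.7,"rx":0,"ry":0,"rz":0,"hand":8},{"x":0,"y":0,"z":0,"rx":0,"ry":0,"rz":0,"hand":8}]'
python3 - <<'E'
from h import *
print(sense()['wrist_torque'])
im=grab_frame("scene");cv2.imwrite("pics/b2s.png",im[:,:,::-1])
cv2.imwrite("pics/b2.png",cv2.resize(im[160:235,225:325],(800,600),interpolation=cv2.INTER_CUBIC)[:,:,::-1])
E
```

```text
clock: 14.65
eef_pos: [590.9, 100.9, 104.2]
tcp_rot: [-3.14, -0.215, 0.099]
contact_force: [-0.7, 0.0, 2.6]
opening: 0.15
grasp_force: 69.0
[-0.13064065  0.43895389  0.05395155]
```

View pics/b2.png

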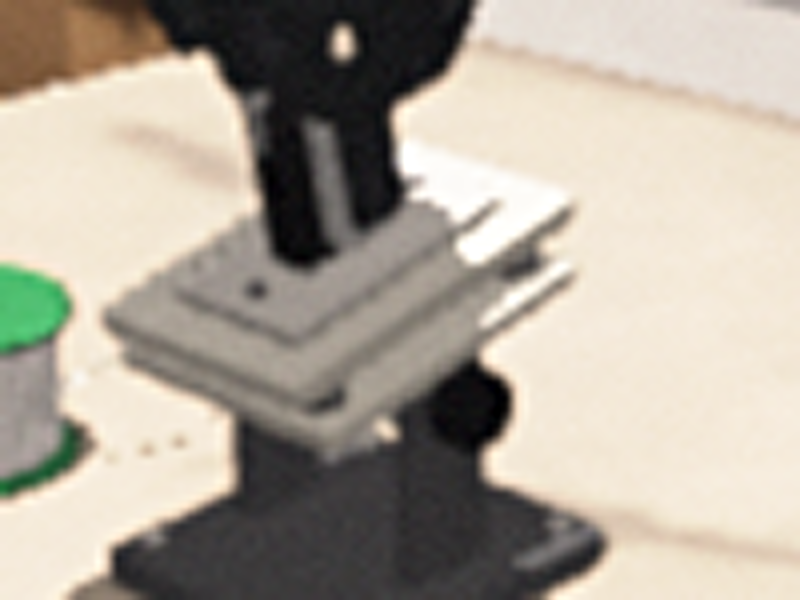

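Run:
```python
from h import *
s=sense();R=Ro.from_euler("xyz",s["tcp_rot"])
dF=s["contact_force"]-[.2,0,-1.6];dM=s["wrist_torque"]-[.01,.145,-.02]
print("tool F",R.inv().apply(dF).round(2),"M",R.inv().apply(dM).round(3))
im=np.mean([grab_frame("scene") for _ in range(6)],0)
c=cv2.resize(im[172:220,236:300].astype(np.float32),(800,600),interpolation=cv2.INTER_CUBIC).clip(0,255).astype(np.uint8)
c=cv2.createCLAHE(3,(4,4)).apply(cv2.cvtColor(c,cv2.COLOR_RGB2GRAY))
cv2.imwrite("pics/b3.png",c)
```

```text
tool F [-0.77 -0.15 -3.32] M [-0.111 -0.312 -0.047]
```

View pics/b3.png

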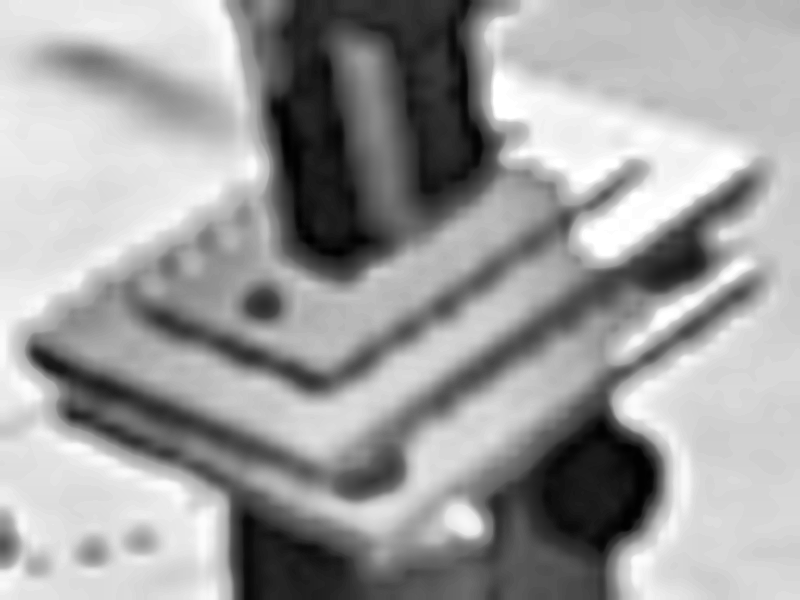

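The light-touch picture shows the slide lying on the face. In the crop the slide's edge corners are about (132,298), (322,380) and (642,166). The face's are about (34,350), (345,471) and (762,168). I'll convert these to in-plane positions.

Run:
```python
from h import *
s=sense();R=Ro.from_euler("xyz",s["tcp_rot"]);p0=s["eef_pos"]
def on(u,v,h): # crop px -> tool-frame xy on plane h tool-z below TCP
    o,d=ray("scene",236+(u+.5)/12.5-.5,172+(v+.5)/12.5-.5);o=R.inv().apply(o-p0);d=R.inv().apply(d);return (o+d*(h-o[2])/d[2])[:2]
for h in (4.2,6.7,9.2):
    a=[on(*q,h) for q in[(132,298),(322,380),(642,166)]]
    print("slide",h,np.round(a,1),"sides",np.linalg.norm(a[1]-a[0]).round(1),np.linalg.norm(a[2]-a[1]).round(1),"ctr",((a[0]+a[2])/2).round(1))
for h in (9.2,13.2,17.2):
    a=[on(*q,h) for q in[(34,350),(345,471),(762,168)]]
    print("face",h,np.round(a,1),"sides",np.linalg.norm(a[1]-a[0]).round(1),np.linalg.norm(a[2]-a[1]).round(1),"ctr",((a[0]+a[2])/2).round(1))
```

```text
slide 4.2 [[-36.3 -23. ]
 [-37.6  21.5]
 [ 35.6  23.2]] sides 44.5 73.2 ctr [-0.4  0.1]
slide 6.7 [[-33.8 -26.3]
 [-35.1  18.4]
 [ 38.5  20.1]] sides 44.7 73.6 ctr [ 2.4 -3.1]
slide 9.2 [[-31.3 -29.6]
 [-32.5  15.3]
 [ 41.4  17.1]] sides 45.0 74.0 ctr [ 5.1 -6.3]
face 9.2 [[-50.5 -32.5]
 [-49.   36.5]
 [ 50.8  35.2]] sides 69.0 99.8 ctr [0.2 1.3]
face 13.2 [[-46.6 -37.8]
 [-45.1  31.8]
 [ 55.6  30.4]] sides 69.6 100.7 ctr [ 4.5 -3.7]
face 17.2 [[-42.8 -43.1]
 [-41.2  27.1]
 [ 60.3  25.7]] sides 70.2 101.5 ctr [ 8.8 -8.7]
```

Run:
```python
from h import *
s=sense();R=Ro.from_euler("xyz",s["tcp_rot"]);p0=s["eef_pos"]
def on(u,v,h):
    o,d=ray("scene",u,v);o=R.inv().apply(o-p0);d=R.inv().apply(d);return (o+d*(h-o[2])/d[2])[:2]
X=lambda u,v:np.array([236+(u+.5)/12.5-.5,172+(v+.5)/12.5-.5])
print("hole",on(*X(263,303),4.2).round(1))
g=np.mean([grab_frame("scene") for _ in range(4)],0).astype(np.float32)
def edge(a,b,h,ch,name):
    a,b=X(*a),X(*b);d=(b-a)/np.linalg.norm(b-a);n=np.array([-d[1],d[0]]);o=np.arange(-2.5,2.51,.25);P=[]
    for t in np.linspace(0,1,16):
        m=(a+t*(b-a)+o[:,None]*n).astype(np.float32);v=cv2.GaussianBlur(cv2.remap(g[:,:,ch],m[None,:,0],m[None,:,1],cv2.INTER_LINEAR),(5,1),0)[0]
        k=np.abs(np.gradient(v)).argmax();P.append(on(*(m[k]),h))
    P=np.array(P);print(name,"median",np.median(P,0).round(1),"first",np.median(P[:6],0).round(1),"last",np.median(P[-6:],0).round(1))
edge((50,325),(230,205),9.2,0,"face left (y=-35)")
edge((530,80),(740,150),9.2,0,"face far (x=+52)")
edge((165,300),(300,360),4.2,0,"slide low edge top")
edge((165,320),(300,380),9.2,0,"slide low edge bottom")
edge((345,350),(530,225),4.2,0,"slide right edge top")
edge((345,380),(530,250),9.2,0,"slide right edge bottom")
```

```text
hole [-26.4  -2.9]
face left (y=-35) median [-22.6 -37.5] first [-36.2 -37.9] last [ -8.8 -37.3]
face far (x=+52) median [54.   4.5] first [ 53.4 -11.4] last [54.5 19.6]
slide low edge top median [-36.3  -1.5] first [-36.3 -11.2] last [-38.2  12.3]
slide low edge bottom median [-35.8  -3.7] first [-36.  -14.2] last [-35.5   7.4]
slide right edge top median [-9.7 20.6] first [-23.4  20.4] last [ 2.1 21. ]
slide right edge bottom median [-9.1 20.1] first [-24.4  20.1] last [ 4.2 20. ]
```

```bash
python3 -m creep '[{"x":0,"y":0,"z":-3,"rx":0,"ry":0,"rz":0,"hand":8},{"x":0,"y":0,"z":0,"rx":0,"ry":0,"rz":-0.012,"hand":8},{"x":0,"y":0,"z":0,"rx":0,"ry":0,"rz":0,"hand":8},{"x":0,"y":0,"z":0,"rx":0,"ry":0,"rz":0,"hand":8}]'
cat >> h.py <<'E'
def ft():
    s=sense();R=Ro.from_euler("xyz",s["tcp_rot"]);print("toolF",R.inv().apply(s["contact_force"]).round(2),"M",R.inv().apply(s["wrist_torque"]).round(3),s["eef_pos"].round(1),s["tcp_rot"].round(4))
E
python3 -c "
from h import *
ft()"
python3 -m creep '[{"x":0,"y":0,"z":2,"rx":0,"ry":0,"rz":0,"hand":8},{"x":0,"y":0,"z":2,"rx":0,"ry":0,"rz":0,"hand":8},{"x":0,"y":0,"z":0.5,"rx":0,"ry":0,"rz":0,"hand":8},{"x":0,"y":0,"z":0,"rx":0,"ry":0,"rz":0,"hand":8}]'
python3 -c "
from h import *
ft()"
```

```text
clock: 15.7
eef_pos: [590.2, 100.9, 106.9]
tcp_rot: [3.141, -0.215, 0.112]
contact_force: [-0.9, -0.4, -1.5]
opening: 0.147
grasp_force: 68.7
toolF [-1.2   0.31  1.22] M [ 0.05  -0.175  0.007] [590.2 100.9 106.9] [ 3.1406 -0.2145  0.1115]
clock: 16.2
eef_pos: [591.3, 101.0, 102.8]
tcp_rot: [3.141, -0.215, 0.111]
contact_force: [-1.8, -0.8, 4.2]
opening: 0.151
grasp_force: 69.2
toolF [-0.92  0.61 -4.5 ] M [-0.001 -0.432  0.028] [591.3 101.  102.8] [ 3.1406 -0.2149  0.1115]
```

```bash
python3 -m creep '[{"x":0,"y":0,"z":0.4,"rx":0,"ry":-0.012,"rz":0,"hand":8},{"x":0,"y":0,"z":0,"rx":0,"ry":0,"rz":0,"hand":8},{"x":0,"y":0,"z":0,"rx":0,"ry":0,"rz":0,"hand":8}]' >/dev/null
python3 -c "
from h import *
ft()"
python3 -m creep '[{"x":0,"y":0,"z":0.4,"rx":0,"ry":-0.012,"rz":0,"hand":8},{"x":0,"y":0,"z":0,"rx":0,"ry":0,"rz":0,"hand":8},{"x":0,"y":0,"z":0,"rx":0,"ry":0,"rz":0,"hand":8}]' >/dev/null
python3 -c "
from h import *
ft()"
```

```text
toolF [-0.73 -0.03 -3.95] M [-0.022 -0.192 -0.059] [591.5 101.  102.4] [ 3.1406 -0.2031  0.1114]
toolF [-0.57 -0.05 -5.  ] M [-0.017  0.086 -0.06 ] [591.6 101.  102. ] [ 3.1406 -0.1911  0.1115]
```

```bash
python3 -m creep '[{"x":0,"y":0,"z":0.5,"rx":0,"ry":0.011,"rz":0,"hand":8},{"x":0,"y":0,"z":0.4,"rx":0,"ry":0,"rz":0,"hand":8},{"x":0,"y":0,"z":0,"rx":0,"ry":0,"rz":0,"hand":8},{"x":0,"y":0,"z":0,"rx":0,"ry":0,"rz":0,"hand":8}]'
python3 - <<'E'
from h import *
ft()
g=np.mean([grab_frame("scene") for _ in range(6)],0)
ft()
c=cv2.resize(g[172:220,236:300].astype(np.float32),(800,600),interpolation=cv2.INTER_CUBIC).clip(0,255).astype(np.uint8)
cv2.imwrite("pics/b4.png",c[:,:,::-1])
E
```

```text
clock: 17.45
eef_pos: [591.7, 101.1, 101.2]
tcp_rot: [3.141, -0.202, 0.112]
contact_force: [-1.2, -0.1, 5.6]
opening: 0.153
grasp_force: 69.5
toolF [-0.09  0.   -5.72] M [-0.005 -0.219 -0.031] [591.7 101.1 101.2] [ 3.1406 -0.2025  0.1116]
toolF [ 0.26 -0.16 -5.26] M [-0.011 -0.121 -0.013] [591.7 101.1 101.2] [ 3.1406 -0.2025  0.1116]
```

View pics/b4.png

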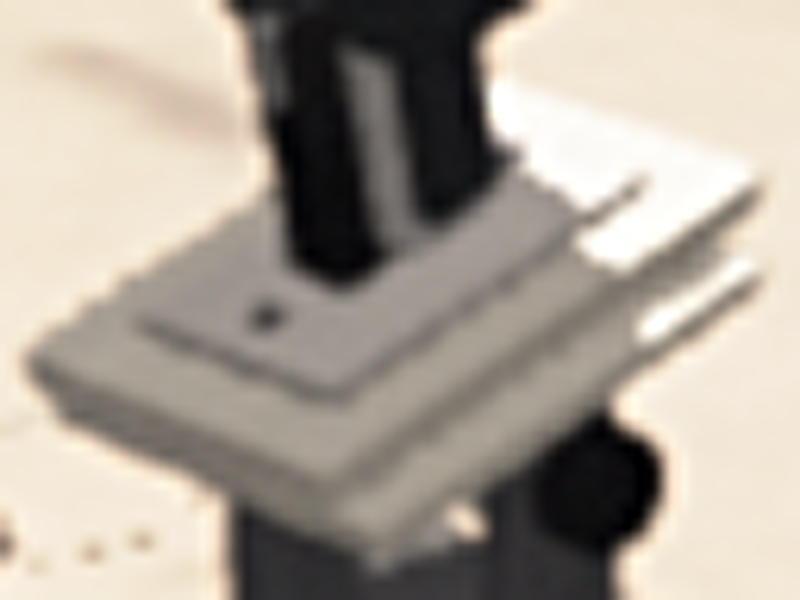

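The slide lies flush on the face with even margins. In the crop its low corners are about (140,320) and (335,390), against the face's (30,365) and (345,480), and the face is visibly pressed in. The net push is about 6.7 N (roughly 3–4 mm of give) and the moment is near zero, so I'm handing it in.

```bash
python3 -c "
from rig import *
print(sign_off())"
```

```text
the job is handed in; nothing more can be done
None
```

I handed the job in with the rib still gripped: the drawer is pulled to its stop, and the slide is pressed on the stage face, centred to about 1–2 mm and flush as far as the forces show, with roughly 3–4 mm of give judged from the push; the top camera's view was blocked there, and the verdict wasn't reported.

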